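Push the blank panel out over the end of the radio shelf

ROBOT

A 7-joint arm with a two-finger parallel gripper is mounted at the origin on the work surface. World frame = base frame: x ahead of the robot, y to its left, z up, the work surface at z = 0. Lengths are in m, angles in rad, forces in N, time in s.
With the tool pointing down it reaches from about 0.425 to 0.925 m from the base axis. Payload 6.8 kg.
Tool frame: the origin (TCP) lies on the centre line of the jaws, within the pads' length; the fingertips stand 8 mm ahead of it and the grasp point (between the pads) lies 11 mm behind it (bot.tips_ahead is the distance from the TCP to the fingertips, in m); z points along the fingers, y is the line along which they close (so a half turn about z gives the same grasp; the last joint's range is limited). The gripper opens to 85 mm and grips with 20 to 120 N. Pads are 22 mm wide; open, the fingers measure 114 mm over their backs; the gripper's body (76 mm by 85 mm) begins 54 mm behind the grasp point. The pads swing forward as they close: fully open they stand 13 mm farther back than shut.
Start: joints at [1.205, 0.477, 0.022, 1.555, -0.011, 1.109, -0.083], TCP at [0.172, -0.653, 0.239] pointing down, gripper open.
Joint ranges: [-2.96, 2.96], [-0.34, 2.1], [-1.41, 1.46], [0.24, 2.44], [-1.37, 4.51], [0.17, 1.92], [-2.96, 2.96]. Speed limits (rad/s): [2.39, 2.39, 3.14, 3.14, 3.14, 3.14, 3.14].

INTERFACE

Orientations are given as a unit quaternion [w, x, y, z].
In Python, from station import bot gives the robot as it stands.
- The arm moves only by the tool send_rows, never from a script. Its argument "deltas" is text: rows parted by semicolons, each of 4 numbers parted by spaces: the shift along the tool's x, y, z in m, then the turn about the tool's z in degrees. In form: x y z spin; .... A call has 1 to 5 rows; each row is the pose to reach, as a shift and turn from the pose commanded when the call began, along the tool's axes at that moment; what a row does not reach only later rows make up. A row lasts 1/10 s, in which the tool goes at most 50 mm and 8.59 degrees, less where a joint would pass 70% of its speed; a pose out of reach is approached as far as the arm can. A call with a gripper value outside its range is refused whole. "claw" is the opening, from 0 (shut) to 1 (fully open), set as the call begins (left out, the last holds). The fingers move at their own pace and stop on an object; "force" is the grip in N (left out, the last holds). Time passes only in rows, so rows that repeat a pose let the fingers close. It gives the time, the measured TCP pose, the force, the opening and the grip force at its end, in the units of the state.
- bot.get_obs(): the state, without advancing time (a new reading comes with each control period).
- bot.read_camera(name): name is "side" or "top" or "wrist"; returns a dict with "img" (420x560x3 uint8, red, green, blue), "depth" (420x560 float32, m along the optical axis (not along the pixel's ray), 0 where there is no reading), "fx", "fy", "cx", "cy" (pixels), "dist_coeffs" ([k1, k2, p1, p2, k3] as OpenCV has them; the pictures are not rectified), "camera_from_world" (4x4, takes a point from world to camera coordinates). Camera axes: x right, y up, looking along -z (the intrinsics and any distortion apply to the point x, -y, -z); pixel columns grow to the right and rows downward; lengths in m; the calibration is good to about 2 mm. A picture is of the moment at which its call begins.
- bot.hand_in(): hands the job in; it is judged then, once.
Trained networks look in a picture, given as the dict that the camera call returned (one of the last four; its "shot" number tells which), for a name from the list of things; names that differ only in an ending like _2 or _b are one class to them, and where a whole thing is asked for, a point or a joint stands for the part that bears it (a point fixed in the world has none). Each returns a list of dicts, best first, with "confidence" (0 to 1); they miss things now and then, are a little off and sometimes report something else, mostly with a low value. They report only what shows in the picture. A call takes as long as a camera call. They do not tell look-alikes from the thing itself.
- bot.masks_of(picture, query): "mask" (420x560 bool, what is visible of it).
- bot.landmark_of(picture, query): "xyz" ([x, y, z] in m, in world coordinates, good to about 4 mm: a listed point, or the origin of a listed thing).
The state is a dict: "t": time; "q": joint angles; "joint_vel": joint speeds; "joint_torque": joint torques, N m; "eef_pos": TCP position; "tool_rot": TCP orientation; "contact_force": force on the tool from outside, world axes, zero at the start; "torque": the same for the moment, N m; "gripper_width": opening from 0.0 (shut) to 1.0 (fully open); "grasp_force": force on a finger pad.
Only numpy, scipy, OpenCV 4.12 (cv2) and the standard library are available. Lean on these libraries where they do the work, as an engineer would, in place of code of your own. Each camera call takes 0.05 s, during which the arm holds its last target. There are 200 camera calls.

TASK

A blank aluminium panel lies flat on the low wooden shelf of the radio station. With the fingertips push it along the shelf towards the end where the desk microphone stands, until about a third of its length sticks out past that end so that its edge can be taken hold of later, and leave it lying flat and roughly straight along the shelf, not hanging over the shelf's front. Only push it: do not lift it or let it drop, and leave the two microphones and the handheld radio where they are.

Things in the scene. Friction and masses are not known exactly. Their poses are not given: they have to be found in the camera images.
- shelf: fixed low wooden riser shelf, 200 mm deep (its x) by 340 mm long (its y), flat top surface 70 mm above the counter; origin on the counter under its centre; x points from its open front to its back, where an upstand 10 mm thick (x from 90 to 100 mm) rises 20 mm above the top along the whole length; both short ends (y = +170 and y = -170 mm) and the front (x = -100 mm) are open
- panel: loose bare aluminium panel, 100 mm wide (its x), 150 mm long (its y), 6 mm thick, about 0.25 kg, with four small dark corner spots; origin at the centre of its underside; z up. It lies flat on the shelf top, its length roughly along the shelf, with free shelf behind it at either end. It slides with friction and tips over the end if half of its length hangs out
- desk_mic: desk microphone: round flat brown base 124 mm across, thin upright post, chrome head, 242 mm tall in all; stands loose on the counter about 160 mm beyond one end of the shelf (its side tells the direction to push); origin at the centre of its underside; must not be moved
- handheld: black handheld radio standing upright, 38 x 60 x 115 mm with a stub antenna to 235 mm height; stands loose on the counter about 160 mm beyond the other end of the shelf; origin at the centre of its underside; must not be moved
- palm_mic: beige palm microphone lying on the counter in front of the shelf (robot's side), about 70 x 82 x 30 mm; origin at the centre of its underside; must not be moved
Things that resemble listed ones, but are neither listed nor needed, are in the scene too. Of the things that look like the panel, the middle-sized one is meant.

How it is judged:
At the end, for the whole second after the job is handed in: Panel at rest, flat on the shelf, its centre 130 to 161 mm from the shelf's centre towards the desk microphone (35 to 66 mm overhang), within 0.2 rad of straight and 60 mm of the shelf's centre line; the bystanders within 20 mm of where they stood (((y of desk_mic in the frame of shelf above 0 m and y of panel in the frame of shelf between 0.13 and 0.161 m) or (y of desk_mic in the frame of shelf below 0 m and y of panel in the frame of shelf between -0.161 and -0.13 m)) and x of panel in the frame of shelf between -0.06 and 0.06 m and angle between the y axis of panel and the y axis of shelf, either way round below 0.2 rad and angle between panel's own z axis and vertical below 0.05 rad and height (world z) of panel between 0.066 and 0.074 m and linear speed of panel below 0.01 m/s and angular speed of panel below 0.1 rad/s and distance of each of desk_mic, handheld, palm_mic from where it was at the start of the episode below 0.02 m); the robot touches nothing.
It fails at once if the panel is lifted off the shelf (by more than 10 mm) (height (world z) of panel above 0.08 m).
It fails at once if the panel drops off the shelf (height (world z) of panel below 0.055 m).
It fails at once if the panel is tipped up (angle between panel's own z axis and vertical above 0.2 rad).
It fails at once if a microphone or the handheld radio is moved by more than 20 mm or tipped (distance of any of desk_mic, handheld, palm_mic from where it was at the start of the episode above 0.02 m or angle between any of desk_mic, handheld, palm_mic's own z axis and vertical above 0.3 rad).
It also fails if it takes over 51 s, if anything falls off the work surface, if the arm or the gripper's body presses on something with over 40 N, if the wrist force passes 120 N, or if a joint passes its speed limit or range.

## Working session

There is one attempt and no reset: what is moved stays moved. The work goes in short steps, Python scripts to look and compute and a tool call to move; the robot and the scene stay as the last step left them, time stands still between calls to the robot, and variables do not carry over. Pictures are saved under pics/ and viewed, at most 10 in all, crops included, and the job is handed in when it is done.

Besides the shell and the picture viewer there is one more tool, called after ">>>" by a JSON object that holds its "name" and its "arguments", one argument or row to a line. send_rows: Moves the arm, as the interface text tells. Its arguments: {"type":"object","properties":{"deltas":{"type":"string"},"claw":{"type":"number"},"force":{"type":"number"}},"required":["deltas"]}

```bash
mkdir -p pics; cat > h.py <<'E'
import numpy as np, cv2
from station import bot
def world(p,uv,z=None):
    """pixels Nx2 -> world, by depth or on plane z"""
    K=np.array([[p['fx'],0,p['cx']],[0,p['fy'],p['cy']],[0,0,1.]])
    uv=np.asarray(uv,float).reshape(-1,2)
    n=cv2.undistortPoints(uv.reshape(-1,1,2),K,np.array(p['dist_coeffs'],float)).reshape(-1,2)
    r=np.c_[n[:,0],-n[:,1],-np.ones(len(n))]
    T=np.linalg.inv(np.array(p['camera_from_world']))
    if z is None:
        d=p['depth'][uv[:,1].astype(int),uv[:,0].astype(int)]
        return (r*d[:,None])@T[:3,:3].T+T[:3,3]
    w=r@T[:3,:3].T
    return T[:3,3]+w*((z-T[2,3])/w[:,2])[:,None]
def save(p,n): cv2.imwrite('pics/'+n,p['img'][:,:,::-1])
E
python3 - <<'E'
from h import *
for c in ['top','side']:
    p=bot.read_camera(c); save(p,c+'1.png')
    for q in ['shelf','panel','desk_mic','handheld','palm_mic']:
        for l in bot.landmark_of(p,q): print(c,q,np.round(l['xyz'],3),round(l['confidence'],2))
    for m in bot.masks_of(p,'panel'):
        k=m['mask']; v,u=np.nonzero(k); w=world(p,np.c_[u,v]); 
        print(c,'mask',k.sum(),u.mean(),v.mean(),np.round(np.median(w,0),3),m['confidence'], cv2.minAreaRect(w[:,:2].astype(np.float32)*1000))
o=bot.get_obs(); print(o['eef_pos'],o['tool_rot'],o['t'])
E
```

```text
top shelf [ 0.589 -0.08   0.001] 0.64
top panel [ 0.313  0.166 -0.004] 0.8
top panel [ 0.582 -0.111  0.072] 0.72
top panel [ 0.795 -0.084  0.   ] 0.57
top desk_mic [ 0.62  -0.424 -0.   ] 0.75
top handheld [ 0.598  0.256 -0.   ] 0.93
top palm_mic [ 0.412 -0.149 -0.   ] 0.63
top mask 2108 328.4867172675522 198.30882352941177 [ 0.577 -0.113  0.074] 0.93 ((547.961181640625, -64.98802185058594), (128.55735778808594, 277.0637512207031), 30.471588134765625)
top mask 844 313.9691943127962 126.46682464454976 [ 0.794 -0.082  0.002] 0.78 ((646.456298828125, -17.223098754882812), (106.0373306274414, 442.5141906738281), 66.64525604248047)
top mask 3379 226.27404557561408 294.4927493341225 [0.318 0.161 0.006] 0.67 ((342.590087890625, 146.69186401367188), (139.6227264404297, 261.35150146484375), 60.66584777832031)
side shelf [ 0.585 -0.081 -0.001] 0.74
side panel [ 0.581 -0.11   0.067] 0.69
side panel [ 0.795 -0.078  0.008] 0.59
side panel [0.316 0.161 0.004] 0.57
side desk_mic [ 0.616 -0.431  0.   ] 0.86
side palm_mic [ 0.411 -0.15  -0.001] 0.97
side mask 2374 191.94144903117103 220.01095197978097 [0.316 0.156 0.006] 0.96 ((251.0449676513672, -183.41470336914062), (876.7332153320312, 220.63856506347656), 79.37069702148438)
side mask 660 382.68939393939394 232.37121212121212 [ 0.792 -0.084  0.003] 0.73 ((792.7528686523438, -81.1783447265625), (69.28392028808594, 100.27692413330078), 35.07258605957031)
[ 0.17212675 -0.65271949  0.23935221] [4.87134434e-05 9.91705630e-01 1.28529922e-01 2.35722535e-05] 0.7
```

```bash
python3 - <<'E'
import cv2
a=cv2.imread('pics/top1.png'); cv2.imwrite('pics/top1c.png',cv2.resize(a[100:360,180:460],None,fx=2.3,fy=2.3,interpolation=cv2.INTER_CUBIC))
E
```

```text
(no output)
```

View pics/top1.png

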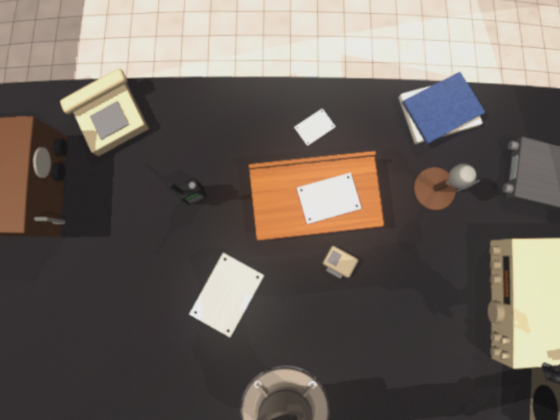

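View pics/top1c.png

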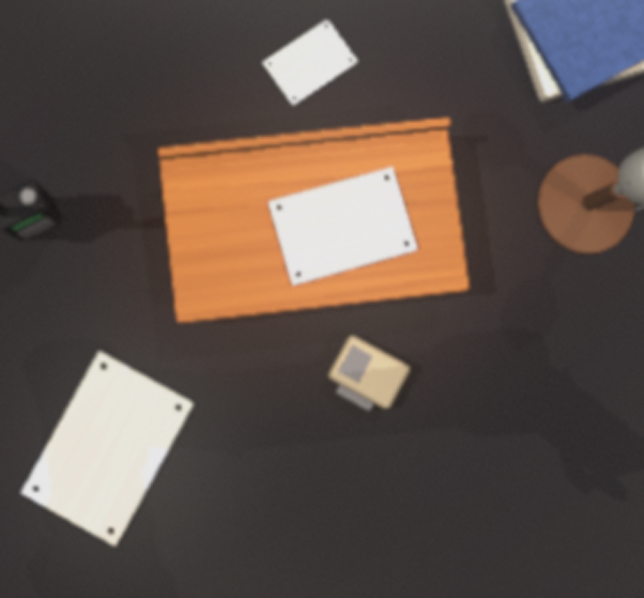

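View pics/side1.png

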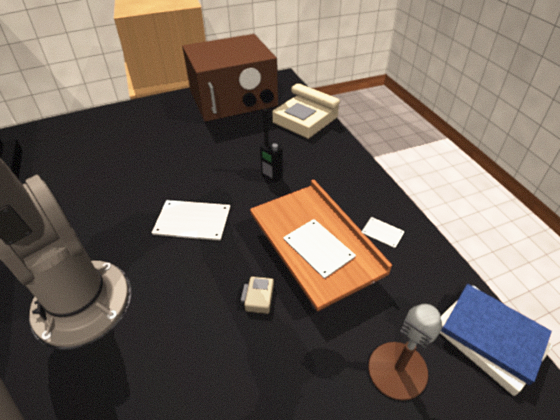

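Three look-alikes in the top picture: the small one at (314,126) behind the shelf, the middle one on the shelf at (328,198), and the large one at (226,294) on the counter. The one on the shelf is middle-sized and matches the description; the crop confirms it. The desk mic at (435,188) is on the right, which is world -y.

```bash
python3 - <<'E'
from h import *
from scipy.spatial.transform import Rotation as R
p=bot.read_camera('top'); s=bot.read_camera('side')
f=lambda a:np.array(a)/2.3+[180,100]
shelf=world(p,f([[178,322],[469,291],[448,128]]),.07)[:,:2]   # front +y, front -y, back -y (upstand top ~.09)
shelf[2]=world(p,f([[448,120]]),.09)[0,:2]
ys=shelf[0]-shelf[1]; print('shelf',shelf.round(3),'len',np.linalg.norm(ys),'depth',np.linalg.norm(shelf[2]-shelf[1]))
yaw=np.arctan2(-ys[0],ys[1]); print('yaw',yaw); 
Rm=np.array([[np.cos(yaw),-np.sin(yaw)],[np.sin(yaw),np.cos(yaw)]])
c=shelf[:2].mean(0)+Rm@[.1,0]; print('centre',c)
m=max((m for m in bot.masks_of(p,'panel') if abs(np.nonzero(m['mask'])[1].mean()-328)<10),key=lambda m:m['confidence'])['mask']
cs,_=cv2.findContours(m.astype(np.uint8),cv2.RETR_EXTERNAL,cv2.CHAIN_APPROX_NONE)
w=world(p,max(cs,key=len).reshape(-1,2),.076)[:,:2]
rc=cv2.minAreaRect((w*1000).astype(np.float32)); b=cv2.boxPoints(rc)/1000; print('panel',rc)
print('in shelf',((b-c)@Rm).round(4),'c',(np.array(rc[0])/1000-c)@Rm)
q=world(p,f([[270,201],[392,168],[416,250],[293,284]]),.076)[:,:2]; print('hand corners',((q-c)@Rm).round(3),q.round(3), 'c',((q.mean(0)-c)@Rm).round(3))
# height check from depth of both views
for pic,uv in ((p,[[328,198],[270,220]]),(s,[[319,248],[290,275]])): print(world(pic,uv).round(3))
o=bot.get_obs(); w_,x,y,z=o['tool_rot']; print('tool axes cols\n',R.from_quat([x,y,z,w_]).as_matrix().round(3))
for r in (0,90,-90): pass
E
```

```text
shelf [[ 0.465  0.074]
 [ 0.502 -0.262]
 [ 0.699 -0.237]] len 0.33756009046348584 depth 0.19835347915148144
yaw 0.11049404450259362
centre [ 0.58326364 -0.08288046]
panel ((575.8970336914062, -114.20328521728516), (100.41068267822266, 149.8841552734375), 16.277847290039062)
in shelf [[-0.0732  0.0348]
 [-0.0473 -0.1128]
 [ 0.0516 -0.0955]
 [ 0.0257  0.0522]] c [-0.01077563 -0.0303195 ]
hand corners [[ 0.027  0.049]
 [ 0.051 -0.096]
 [-0.047 -0.112]
 [-0.071  0.034]] [[ 0.605 -0.031]
 [ 0.645 -0.173]
 [ 0.549 -0.199]
 [ 0.509 -0.057]] c [-0.01  -0.031]
[[ 0.577 -0.112  0.075]
 [ 0.518  0.041  0.071]]
[[ 0.577 -0.119  0.076]
 [ 0.504 -0.115 -0.002]]
tool axes cols
 [[ 0.967  0.255  0.   ]
 [ 0.255 -0.967 -0.   ]
 [ 0.     0.    -1.   ]]
```

>>> {"name": "send_rows", "arguments": {
  "deltas": "0.033 -0.033 0 0; 0.066 -0.066 0 0; 0.1 -0.1 0 0; 0.133 -0.133 0 0; 0.167 -0.167 0 0",
  "claw": 0.7,
  "force": 20
}}

```text
t: 1.35
eef_pos: [0.2917, -0.4471, 0.2395]
tool_rot: [0.0, 0.992, 0.128, 0.0]
contact_force: [1.7, -0.7, -0.0]
gripper_width: 0.7
grasp_force: 0.0
```

>>> {"name": "send_rows", "arguments": {
  "deltas": "0.033 -0.033 0 0; 0.066 -0.066 0 0; 0.1 -0.1 0 0; 0.133 -0.133 0 0; 0.167 -0.167 0 0"
}}

```text
t: 1.85
eef_pos: [0.4106, -0.2431, 0.2397]
tool_rot: [0.0, 0.992, 0.128, 0.0]
contact_force: [1.7, -0.4, -0.1]
gripper_width: 0.701
grasp_force: 0.0
```

>>> {"name": "send_rows", "arguments": {
  "deltas": "0.033 -0.033 0 0; 0.066 -0.066 0 0; 0.1 -0.1 0 0; 0.133 -0.133 0 0; 0.167 -0.167 0 0"
}}

```text
t: 2.35
eef_pos: [0.5296, -0.0391, 0.2396]
tool_rot: [0.0, 0.992, 0.128, 0.0]
contact_force: [1.0, -0.8, 0.4]
gripper_width: 0.704
grasp_force: 0.0
```

>>> {"name": "send_rows", "arguments": {
  "deltas": "0.033 -0.033 0 -8; 0.033 -0.033 0 -16; 0.033 -0.033 0 -24; 0.033 -0.033 0 -32; 0.033 -0.033 0 -40"
}}

```text
t: 2.85
eef_pos: [0.5524, -0.0001, 0.2394]
tool_rot: [0.0, 0.887, 0.463, 0.0]
contact_force: [-0.2, -1.0, -0.3]
gripper_width: 0.7
grasp_force: 0.0
```

>>> {"name": "send_rows", "arguments": {
  "deltas": "0 0 0 -8; 0 0 0 -16; 0 0 0 -24; 0 0 0 -32; 0 0 0 -41.5"
}}

```text
t: 3.35
eef_pos: [0.5524, -0.0003, 0.2394]
tool_rot: [0.0, 0.671, 0.741, 0.0]
contact_force: [-1.0, -0.1, 0.4]
gripper_width: 0.703
grasp_force: 0.0
```

```bash
python3 - <<'E'
from h import *
from scipy.spatial.transform import Rotation as R
o=bot.get_obs(); w_,x,y,z=o['tool_rot']; M=R.from_quat([x,y,z,w_]).as_matrix()
print(o['t'],o['eef_pos'],M.round(3),o['gripper_width'],bot.tips_ahead,o['contact_force'])
yaw=.1105; Rm=np.array([[np.cos(yaw),-np.sin(yaw)],[np.sin(yaw),np.cos(yaw)]]); c=np.array([.5833,-.0829])
t=c+Rm@[-.02,.085]; print(t, M.T@np.r_[t-o['eef_pos'][:2],.1-o['eef_pos'][2]], np.degrees(np.arctan2(M[1,1],M[0,1])))
p=bot.read_camera('wrist'); save(p,'w1.png')
E
```

```text
3.35 [ 5.52368227e-01 -3.44849645e-04  2.39403334e-01] [[-0.099  0.995  0.   ]
 [ 0.995  0.099 -0.   ]
 [-0.     0.    -1.   ]] 0.7026636231614487 0.008 [-1.02164787 -0.06808779  0.3600961 ]
[ 0.55404858 -0.00062391] [-0.00042342  0.0016151   0.13940374] 5.687197139725191
```

View pics/w1.png

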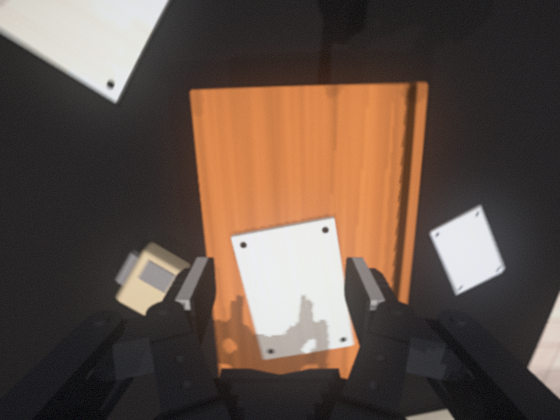

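The wrist picture shows the panel's trailing edge from (232,237) to (333,217), with free shelf behind it (above in the picture). The fingers straddle the shelf with about the right orientation. Next I check the edge from this second view.

```bash
python3 - <<'E'
from h import *
from scipy.spatial.transform import Rotation as R
o=bot.get_obs(); w_,x,y,z=o['tool_rot']; M=R.from_quat([x,y,z,w_]).as_matrix()
p=bot.read_camera('wrist')
yaw=.1105; Rm=np.array([[np.cos(yaw),-np.sin(yaw)],[np.sin(yaw),np.cos(yaw)]]); c=np.array([.5833,-.0829])
for uv,zz in (([[232,237],[333,217],[353,346],[262,358]],.076),([[191,91]],.07),([[427,83]],.09)):
    w=world(p,uv,zz); print(((w[:,:2]-c)@Rm).round(3),'tool',((w-o['eef_pos'])@M).round(3))
print(world(p,[[290,280],[310,150]]).round(3))
E
```

```text
[[-0.068  0.036]
 [ 0.028  0.056]
 [ 0.057 -0.094]
 [-0.043 -0.109]] tool [[-0.049 -0.047  0.163]
 [-0.029  0.049  0.163]
 [-0.179  0.079  0.163]
 [-0.195 -0.02   0.163]]
[[-0.099  0.17 ]] tool [[ 0.085 -0.078  0.169]]
[[0.098 0.176]] tool [[0.091 0.119 0.149]]
[[ 0.572 -0.095  0.076]
 [ 0.575  0.035  0.069]]
```

>>> {"name": "send_rows", "arguments": {
  "deltas": "0 0.001 0.04 0; 0 0.001 0.08 0; 0 0.001 0.12 0; 0 0.001 0.145 0; 0 0.001 0.15 0"
}}

```text
t: 3.95
eef_pos: [0.5511, -0.0005, 0.0864]
tool_rot: [-0.002, 0.675, 0.738, -0.002]
contact_force: [-0.5, 0.1, 0.0]
gripper_width: 0.7
grasp_force: 0.0
```

>>> {"name": "send_rows", "arguments": {
  "deltas": "0 0 0.002 0; 0 0 0.003 0; 0 0 0.004 0; 0 0 0.005 0; 0 0 0.006 0"
}}

```text
t: 4.45
eef_pos: [0.5538, -0.0002, 0.084]
tool_rot: [0.001, 0.673, 0.739, 0.0]
contact_force: [-0.1, 0.1, 0.6]
gripper_width: 0.694
grasp_force: 0.0
```

```bash
python3 - <<'E'
from h import *
o=bot.get_obs(); print(o['eef_pos'],o['contact_force'])
p=bot.read_camera('side'); save(p,'s2.png')
cv2.imwrite('pics/s2c.png',cv2.resize(p['img'][170:310,220:400,::-1],None,fx=4,fy=4,interpolation=cv2.INTER_CUBIC))
E
```

```text
[ 5.53796728e-01 -2.23330403e-04  8.40091095e-02] [-0.09959689  0.11108217  0.60921666]
```

View pics/s2c.png

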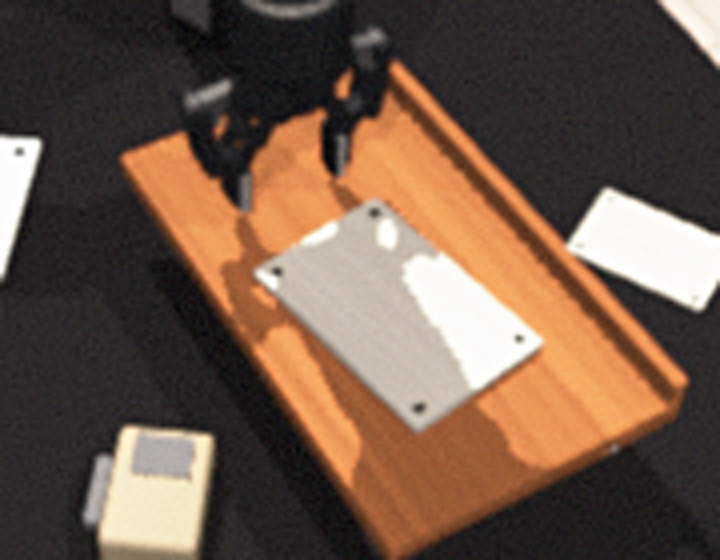

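The fingers stand just above the shelf behind the trailing edge. I go down in small steps until they touch.

>>> {"name": "send_rows", "arguments": {
  "deltas": "0 0 0.001 0; 0 0 0.001 0; 0 0 0.002 0; 0 0 0.002 0; 0 0 0.002 0"
}}

```text
t: 5.0
eef_pos: [0.5533, -0.0001, 0.0812]
tool_rot: [-0.0, 0.673, 0.739, -0.0]
contact_force: [0.6, 0.2, -0.3]
gripper_width: 0.699
grasp_force: 0.0
```

>>> {"name": "send_rows", "arguments": {
  "deltas": "0 0 0.001 0; 0 0 0.001 0; 0 0 0.002 0; 0 0 0.002 0; 0 0 0.002 0"
}}

```text
t: 5.5
eef_pos: [0.5533, -0.0002, 0.0793]
tool_rot: [-0.0, 0.673, 0.739, -0.0]
contact_force: [-0.2, -0.0, 0.7]
gripper_width: 0.704
grasp_force: 0.0
```

>>> {"name": "send_rows", "arguments": {
  "deltas": "0 0 0.001 0; 0 0 0.001 0; 0 0 0.002 0; 0 0 0.002 0; 0 0 0.002 0"
}}

```text
t: 6.0
eef_pos: [0.5533, -0.0001, 0.0772]
tool_rot: [-0.0, 0.673, 0.739, -0.0]
contact_force: [-0.6, 0.1, 0.1]
gripper_width: 0.699
grasp_force: 0.0
```

>>> {"name": "send_rows", "arguments": {
  "deltas": "0 0 0.001 0; 0 0 0.001 0; 0 0 0.001 0"
}}

```text
t: 6.3
eef_pos: [0.5533, -0.0001, 0.0763]
tool_rot: [-0.0, 0.673, 0.739, -0.0]
contact_force: [-0.2, -1.1, -0.1]
gripper_width: 0.699
grasp_force: 0.0
```

>>> {"name": "send_rows", "arguments": {
  "deltas": "0 0 0.001 0; 0 0 0.001 0; 0 0 0.001 0"
}}

```text
t: 6.6
eef_pos: [0.5533, -0.0001, 0.0753]
tool_rot: [-0.0, 0.673, 0.739, -0.0]
contact_force: [-0.1, 0.3, 0.2]
gripper_width: 0.7
grasp_force: 0.0
```

>>> {"name": "send_rows", "arguments": {
  "deltas": "0 0 0.001 0; 0 0 0.001 0; 0 0 0.001 0"
}}

```text
t: 6.9
eef_pos: [0.5533, -0.0001, 0.0743]
tool_rot: [-0.0, 0.673, 0.739, -0.0]
contact_force: [-0.3, 0.2, 0.4]
gripper_width: 0.699
grasp_force: 0.0
```

>>> {"name": "send_rows", "arguments": {
  "deltas": "0 0 0.001 0; 0 0 0.001 0; 0 0 0.001 0"
}}

```text
t: 7.2
eef_pos: [0.5533, -0.0001, 0.0733]
tool_rot: [-0.0, 0.673, 0.739, -0.0]
contact_force: [0.7, 0.1, -1.2]
gripper_width: 0.701
grasp_force: 0.0
```

>>> {"name": "send_rows", "arguments": {
  "deltas": "0 0 0.001 0; 0 0 0.001 0; 0 0 0.001 0"
}}

```text
t: 7.5
eef_pos: [0.5534, -0.0001, 0.0731]
tool_rot: [0.0, 0.673, 0.739, -0.0]
contact_force: [-2.9, -0.1, 8.2]
gripper_width: 0.7
grasp_force: 4.0
```

The tips touch the shelf at TCP z 0.0732. I raise 3 mm on the command, trim the yaw by 1° and start the push.

>>> {"name": "send_rows", "arguments": {
  "deltas": "0 0 -0.003 -1; 0 0 -0.003 -1; -0.005 0 -0.003 -1; -0.01 0 -0.003 -1; -0.015 0 -0.003 -1"
}}

```text
t: 8.0
eef_pos: [0.5547, -0.0159, 0.0751]
tool_rot: [-0.0, 0.667, 0.745, -0.0]
contact_force: [-0.3, -0.1, 0.2]
gripper_width: 0.701
grasp_force: 0.0
```

>>> {"name": "send_rows", "arguments": {
  "deltas": "-0.004 0 0 0; -0.008 0 0 0; -0.012 0 0 0; -0.016 0 0 0; -0.02 0 0 0"
}}

```text
t: 8.5
eef_pos: [0.557, -0.035, 0.0753]
tool_rot: [-0.0, 0.667, 0.745, 0.0]
contact_force: [-0.1, 2.1, -0.1]
gripper_width: 0.703
grasp_force: 0.6
```

>>> {"name": "send_rows", "arguments": {
  "deltas": "-0.004 0 0 0; -0.008 0 0 0; -0.012 0 0 0; -0.016 0 0 0; -0.02 0 0 0"
}}

```text
t: 9.0
eef_pos: [0.5592, -0.0551, 0.0753]
tool_rot: [0.0, 0.667, 0.745, 0.0]
contact_force: [0.4, 1.0, -0.2]
gripper_width: 0.704
grasp_force: 0.6
```

>>> {"name": "send_rows", "arguments": {
  "deltas": "-0.004 0 0 0; -0.008 0 0 0; -0.012 0 0 0; -0.016 0 0 0; -0.02 0 0 0"
}}

```text
t: 9.5
eef_pos: [0.5614, -0.075, 0.0753]
tool_rot: [0.0, 0.667, 0.745, -0.0]
contact_force: [0.3, 0.7, -0.5]
gripper_width: 0.7
grasp_force: 0.5
```

```bash
cat > m.py <<'E'
from h import *
o=bot.get_obs()
p=bot.read_camera('top'); s=bot.read_camera('side')
save(p,f"t{o['t']:.1f}.png"); save(s,f"s{o['t']:.1f}.png")
yaw=.1105; Rm=np.array([[np.cos(yaw),-np.sin(yaw)],[np.sin(yaw),np.cos(yaw)]]); c=np.array([.5833,-.0829])
print(o['t'],'tcp in shelf',(o['eef_pos'][:2]-c)@Rm,o['eef_pos'][2])
for n,q in (('top',p),('side',s)):
  for l in bot.landmark_of(q,'panel'):
    if l['xyz'][2]>.05: print(n,'landmark in shelf',(np.array(l['xyz'][:2])-c)@Rm,l['xyz'][2])
  for m in bot.masks_of(q,'panel'):
    cs,_=cv2.findContours(m['mask'].astype(np.uint8),cv2.RETR_EXTERNAL,cv2.CHAIN_APPROX_NONE)
    w=(world(q,max(cs,key=len).reshape(-1,2),.076)[:,:2]-c)@Rm
    rc=cv2.minAreaRect((w*1000).astype(np.float32))
    if abs(rc[0][0])<80: print(n,'mask rect mm',rc,'y range',w[:,1].min(),w[:,1].max())
E
python3 m.py; ls pics
```

```text
9.5 tcp in shelf [-0.02091323  0.01022389] 0.0753054265211956
top mask rect mm ((-12.178451538085938, -138.9454803466797), (85.3968276977539, 32.98689270019531), 4.743065357208252) y range -0.15614258921912127 -0.1200451585696588
top mask rect mm ((4.089427947998047, -349.20587158203125), (111.5888900756836, 179.12669372558594), 30.319164276123047) y range -0.44414586170237635 -0.2619203367852409
side landmark in shelf [-0.02135663 -0.07550539] 0.0672
side mask rect mm ((-20.319793701171875, -79.676025390625), (105.84163665771484, 156.64987182617188), 1.0895607471466064) y range -0.15752942473441342 -0.0005798633016975091
s2.png
s2c.png
s9.5.png
side1.png
t9.5.png
top1.png
top1c.png
w1.png
```

The side view puts the panel straight within about 1°, at x −20 mm, with its centre near y −76 mm. The TCP is 86 mm behind the centre, as expected. It has about 69 mm to go.

>>> {"name": "send_rows", "arguments": {
  "deltas": "-0.004 0 0 0; -0.008 0 0 0; -0.012 0 0 0; -0.016 0 0 0; -0.02 0 0 0"
}}

```text
t: 10.3
eef_pos: [0.5637, -0.0948, 0.0753]
tool_rot: [-0.0, 0.667, 0.745, 0.0]
contact_force: [-0.4, 2.6, 1.6]
gripper_width: 0.702
grasp_force: 1.1
```

>>> {"name": "send_rows", "arguments": {
  "deltas": "-0.004 0 0 0; -0.008 0 0 0; -0.012 0 0 0; -0.016 0 0 0; -0.02 0 0 0"
}}

```text
t: 10.8
eef_pos: [0.5658, -0.1147, 0.0753]
tool_rot: [-0.0, 0.667, 0.745, 0.0]
contact_force: [-0.2, 1.6, 0.5]
gripper_width: 0.702
grasp_force: 1.2
```

>>> {"name": "send_rows", "arguments": {
  "deltas": "-0.004 0 0 0; -0.008 0 0 0; -0.012 0 0 0; -0.015 0 0 0; -0.018 0 0 0"
}}

```text
t: 11.3
eef_pos: [0.5679, -0.1326, 0.0753]
tool_rot: [0.0, 0.667, 0.745, 0.0]
contact_force: [-0.6, 2.1, 0.7]
gripper_width: 0.7
grasp_force: 1.3
```

```bash
python3 m.py; ls pics
```

```text
11.3 tcp in shelf [-0.0208232 -0.0476526] 0.07532395586334534
top mask rect mm ((14.776561737060547, -206.28829956054688), (19.561386108398438, 6.1163330078125), 10.919397354125977) y range -0.20983240599309794 -0.20240814287972472
side landmark in shelf [-0.02355601 -0.13432157] 0.0669
side mask rect mm ((-21.136377334594727, -134.31314086914062), (150.9987335205078, 104.2177734375), 88.97500610351562) y range -0.21039096773669833 -0.059220187388255914
side mask rect mm ((-76.75223541259766, 19.792404174804688), (382.4026184082031, 152.1269989013672), 67.17625427246094) y range -0.17896365762936955 0.16863511692667835
s11.3.png
s2.png
s2c.png
s9.5.png
side1.png
t11.3.png
t9.5.png
top1.png
top1c.png
w1.png
```

>>> {"name": "send_rows", "arguments": {
  "deltas": "-0.003 0 0 0; -0.006 0 0 0; -0.009 0 0 0; -0.011 0 0 0; -0.011 0 0 0"
}}

```text
t: 12.1
eef_pos: [0.569, -0.1439, 0.0752]
tool_rot: [0.0, 0.667, 0.745, -0.0]
contact_force: [0.9, 0.5, -0.4]
gripper_width: 0.701
grasp_force: 0.0
```

>>> {"name": "send_rows", "arguments": {
  "deltas": "0.003 0 0 0; 0.01 0 0 0; 0.025 0 0 0; 0.04 0 -0.01 0; 0.05 0 -0.04 0"
}}

```text
t: 12.6
eef_pos: [0.5613, -0.0904, 0.114]
tool_rot: [-0.002, 0.666, 0.746, -0.001]
contact_force: [-0.1, -0.7, 0.8]
gripper_width: 0.701
grasp_force: 0.0
```

>>> {"name": "send_rows", "arguments": {
  "deltas": "0.04 0 -0.04 0; 0.07 0 -0.08 0; 0.07 0 -0.12 0; 0.07 0 -0.15 0; 0.07 0 -0.15 0"
}}

```text
t: 13.1
eef_pos: [0.5579, -0.021, 0.271]
tool_rot: [0.004, 0.666, 0.746, 0.003]
contact_force: [0.4, -1.1, 0.2]
gripper_width: 0.703
grasp_force: 0.0
```

```bash
python3 m.py; python3 - <<'E'
from h import *
for c in ['top','side']:
    p=bot.read_camera(c)
    for q in ['shelf','desk_mic','handheld','palm_mic']:
        for l in bot.landmark_of(p,q)[:2]: print(c,q,np.round(l['xyz'],3))
save(p,'sf.png')
E
```

```text
13.1 tcp in shelf [-0.01838183  0.0642692 ] 0.2710225631871366
top landmark in shelf [-0.01698339 -0.146722  ] 0.0691
top mask rect mm ((-21.940027236938477, -156.913818359375), (129.87960815429688, 98.0882339477539), 89.99077606201172) y range -0.22186029242453154 -0.09197885383128425
side landmark in shelf [-0.02002037 -0.14598258] 0.0692
side mask rect mm ((-21.763809204101562, -147.3573760986328), (150.98175048828125, 102.9742431640625), 89.45122528076172) y range -0.22299124083115518 -0.07170324157430955
top desk_mic [ 0.619 -0.423  0.002]
top handheld [0.595 0.259 0.003]
side shelf [ 0.583 -0.079  0.   ]
side desk_mic [ 0.615 -0.428  0.001]
side handheld [ 0.596  0.251 -0.001]
side palm_mic [ 0.413 -0.147  0.004]
```

View pics/sf.png

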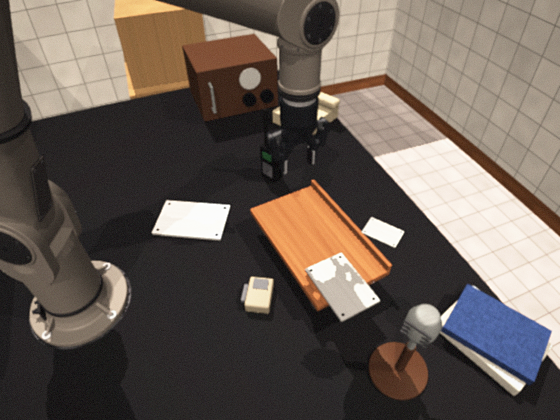

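The side picture shows the panel lying flat and straight, about a third past the microphone end (panel at about (343,285)). Both views put its centre at y about −146 mm, and the bystanders have not moved.

```bash
python3 -c "
from station import bot
print(bot.hand_in())"
```

```text
the job is handed in; nothing more can be done
None
```

I pushed the panel until its centre was about 146 mm from the shelf's centre towards the desk microphone (about 50 mm overhang); it lies flat and straight, the microphones and radio are where they stood, and the job is handed in, though no verdict came back.

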